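# Unlock the scanner-head stand and snap it upright

### The arm

A 6-joint arm with a two-finger parallel gripper is mounted at the origin on the work surface. World frame = base frame: x ahead of the robot, y to its left, z up, the work surface at z = 0. Lengths are in m, angles in rad, forces in N, time in s.
With the tool pointing down it reaches from about 0.275 to 0.725 m from the base axis. Payload 5.6 kg.
Tool frame: the origin (TCP) lies midway between the tips of the shut fingers; the grasp point (between the pads) lies 19 mm behind it; z points along the fingers, y is the line along which they close (so a half turn about z gives the same grasp; the last joint's range is limited). The gripper opens to 85 mm and grips with 20 to 120 N. Pads are 22 mm wide; open, the fingers measure 114 mm over their backs; the gripper's body (76 mm by 85 mm) begins 54 mm behind the grasp point. The pads swing forward as they close: fully open they stand 13 mm farther back than shut.
Start: joints at [1.468, 0.255, 0.108, 0, -1.424, -0.285], TCP at [0.208, 0.509, 0.231] pointing down, gripper open.
Joint ranges: [-2.95, 2.95], [-1.21, 1.97], [-1.09, 1.5], [-2.87, 1.71], [-2.94, -0.07], [-3.05, 3.05]. Speed limits (rad/s): [2.57, 2.57, 3.14, 3.14, 3.14, 3.14].

### API

Orientations are given as a unit quaternion [w, x, y, z].
In Python, from cell import robot gives the robot as it stands.
- The arm moves only by the tool arm_command, never from a script. Its argument "plan" is a list of rows, each an object of numbers: "rx", "ry", "rz": the turn, a rotation vector about the tool's x, y, z in degrees; "x", "y", "z": the shift along the tool's x, y, z in mm; "fingers": the opening in per cent of the stroke, from 0 (shut) to 100 (fully open). In form: [{"rx": .., "ry": .., "rz": .., "x": .., "y": .., "z": .., "fingers": ..}, ...]. A call has 1 to 12 rows; each row is the pose to reach, as a shift and turn from the pose commanded when the call began, along the tool's axes at that moment; what a row does not reach only later rows make up. A row lasts 1/10 s, in which the tool goes at most 50 mm and 8.59 degrees, less where a joint would pass 70% of its speed; a pose out of reach is approached as far as the arm can. A call with a gripper value outside its range is refused whole. The fingers move at their own pace and stop on an object; "newtons" is the grip in N (left out, the last holds). Time passes only in rows, so rows that repeat a pose let the fingers close. It gives the time, the measured TCP pose, the force, the opening and the grip force at its end, in the units of the state.
- robot.sense(): the state, without advancing time (a new reading comes with each control period).
- robot.snapshot(name): name is "side" or "top"; returns the picture (384x512x3 uint8, red, green, blue); there is no depth.
- robot.get_calibration(name): a dict with "fx", "fy", "cx", "cy" (pixels), "dist" ([k1, k2, p1, p2, k3] as OpenCV has them; the pictures are not rectified), "R" (3x3) and "t" (3): a world point X has camera coordinates R X + t. Camera axes: x right, y down, z forward; pixel columns grow to the right and rows downward; lengths in m; the calibration is good to about 2 mm. A picture is of the moment at which its call begins. get_calibration takes no time and is no camera call.
- robot.close_job(): hands the job in; it is judged then, once.
Trained networks look in the newest picture that a camera, given by its name, has taken for a name from the list of things; names that differ only in an ending like _2 or _b are one class to them, and where a whole thing is asked for, a point or a joint stands for the part that bears it (a point fixed in the world has none). Each returns a list of dicts, best first, with "p" (0 to 1); they miss things now and then, are a little off and sometimes report something else, mostly with a low value. They report only what shows in the picture. A call takes as long as a camera call.
- robot.boxes_of(label, camera): "xy" ([column, row] in pixels, amid what is visible of it).
- robot.spot_point(label, camera): "xy" ([column, row] in pixels: a listed point, or the origin of a listed thing).
The state is a dict: "clock": time; "joint_positions": joint angles; "joint_velocities": joint speeds; "joint_torque": joint torques, N m; "tool_pos": TCP position; "orientation": TCP orientation; "contact_force": force on the tool from outside, world axes, zero at the start; "moment": the same for the moment, N m; "opening": finger opening in m; "finger_force": force on a finger pad.
Only numpy, scipy, OpenCV 4.12 (cv2) and the standard library are available. Lean on these libraries where they do the work, as an engineer would, in place of code of your own. Each camera call takes 0.05 s, during which the arm holds its last target. There are 200 camera calls.

### The job

Get the service cradle ready for the microscope's scanner head: lift the red-headed locking pin out of the cradle and stand it fully down in the empty socket of the white pin rack. Then push the sprung stand with the orange roller past its over-centre point until it snaps to the upright stop, and press it against that stop for about a second with about 11 N (at least 6 N) to be sure that it is home. Never load the stand with more than 20 N, and leave the other things on the table where they are.

Things in the scene. Friction and masses are not known exactly. Their poses are not given: they have to be found in the camera images.
- cradle: service cradle, a fixed black plate 200 x 130 x 25 mm with the sprung stand on it; origin under its centre, on the table; the stand is pushed along its +x. Pin socket (14 mm wide, 20 deep, floor 5 above the table) at x = -16, y = 0 mm. Nominal: two stop posts with rubber pads (x = 15 to 38, y = +-22 to +-34, up to 61 mm high); at x = 82 a low rest bar 39 mm high.
- stand (a joint): angle (rad) of the sprung stand: 0 = leaning 0.70 rad from vertical towards the cradle's -x; dead centre at about 0.70 (upright); 0.95 = the other stop, 0.25 rad past vertical. The spring drives it away from dead centre to either side: pushing level at the roller takes about 8 N at first, falling to none at dead centre. The stop is a stiff pad (several N per mm): go by the felt force there.
- roller_home (a point): nominal place, fixed to the cradle, of the orange roller's axis, mid-length, with the stand at 0. Roller: 16 mm in diameter, 46 mm long along the cradle's y, turning freely between two steel arms (y = +-28 mm) 75 mm long from the hinge. The real roller is up to 6 mm off along x (see cradle_hinge). With the pin still in, it is blocked by the pin at 0.15 to 0.4 rad.
- cradle_hinge (a point): nominal hinge axis of the stand, mid-way between its arms, 36 mm above the table; fixed to the cradle, axes as the cradle's (hinge along y). The bearing block with hinge, stand, spring and stop posts is clamped in a slot up to 6 mm either way along x from nominal; this offset is not measured: find the roller and the stop by touch or sight.
- pin_mid (a point): centre (half-way up) of the red-headed locking pin: steel shaft 12 mm in diameter, 115 mm long in all, its top 14 mm being a red round head of 22 mm diameter to grip (head centre 50.5 mm above this point, foot 57.5 mm below); z along the pin, up. It starts upright in the cradle's socket, about 70 g, with 1 mm play all round.
- rack: white fixed pin rack, block 60 x 130 x 50 mm (x, y, z), origin at the centre of its underside; two round sockets 35 mm deep (floor 15 mm above the table), 16 mm in diameter, at y = -35 mm (empty) and y = +35 mm (spare pin)
- rack_hole0 (a point): centre of the mouth of the empty socket, in the rack's top face 50 mm above the table; a pin fully down in it has its centre 72.5 mm above the table
- spare_pin_mid (a point): centre (half-way up) of a like pin with a blue head, standing in the rack's other socket; leave it
- petri: clear round dish, 90 mm wide, 16 mm high, origin under its centre; leave it
- jar: amber jar with black lid, 56 mm wide, 70 mm high, origin under its centre; leave it
- bottle: white bottle with blue cap, 54 mm wide, 115 mm high, origin under its centre; leave it
- puck: brass weight, 56 mm wide, 40 mm high, origin under its centre; leave it
- driver: screwdriver lying along its x axis, 160 mm long; leave it
- tweezers: steel tweezers lying along their x axis, 125 mm long; leave them
- wafer_box: flat blue box 90 x 90 x 30 mm, origin under its centre; leave it

How it is judged:
By the outcome, as a careful person would: the job done as asked, in the order asked, and still so for the second after the job is handed in, with the robot touching nothing.
It also fails if it takes over 67 s, if anything falls off the work surface, if the arm or the gripper's body presses on something with over 40 N, if the wrist force passes 120 N, or if a joint passes its speed limit or range.

## Working session

There is one attempt and no reset: what is moved stays moved. The work goes in short steps, Python scripts to look and compute and a tool call to move; the robot and the scene stay as the last step left them, time stands still between calls to the robot, and variables do not carry over. Pictures are saved under pics/ and viewed, at most 10 in all, crops included, and the job is handed in when it is done.

Besides the shell and the picture viewer there is one more tool, called after "Call:" as name(argument=value, ...) on one line, values as JSON. arm_command: Moves the arm, as the interface text tells. Its arguments: {"type":"object","properties":{"plan":{"type":"array"},"newtons":{"type":"number"}},"required":["plan"]}

```bash
mkdir -p pics; ls
cat > h.py <<'E'
import numpy as np, cv2
from cell import robot
from scipy.optimize import least_squares
from scipy.spatial.transform import Rotation as Ro
C={}
def cal(n):
    if n not in C:
        c=robot.get_calibration(n); C[n]=(np.array([[c['fx'],0,c['cx']],[0,c['fy'],c['cy']],[0,0,1.]]),np.array(c['dist'],float),np.array(c['R']),np.array(c['t']))
    return C[n]
def ray(n,uv):
    K,d,R,t=cal(n); p=cv2.undistortPoints(np.array([[uv]],float),K,d)[0,0]
    return -R.T@t, R.T@np.array([p[0],p[1],1])
def at_z(n,uv,z):
    o,v=ray(n,uv); return o+v*(z-o[2])/v[2]
def tri(a,b):
    (o1,v1),(o2,v2)=ray('side',a),ray('top',b)
    v1=v1/np.linalg.norm(v1);v2=v2/np.linalg.norm(v2)
    s=np.linalg.lstsq(np.stack([v1,-v2],1),o2-o1,rcond=None)[0]
    p,q=o1+s[0]*v1,o2+s[1]*v2
    return (p+q)/2,np.linalg.norm(p-q)
def proj(n,X):
    K,d,R,t=cal(n); return cv2.projectPoints(np.array(X,float).reshape(-1,3),cv2.Rodrigues(R)[0],t,K,d)[0][:,0]
def save(im,name): cv2.imwrite('pics/'+name,im[:,:,::-1])
def pose():
    s=robot.sense(); q=s['orientation']; return np.array(s['tool_pos']),Ro.from_quat([q[1],q[2],q[3],q[0]]).as_matrix(),s
E
cat > a.py <<'E'
from h import *
np.set_printoptions(precision=4,suppress=True)
ims={n:robot.snapshot(n) for n in('side','top')}
for n in ims: save(cv2.resize(ims[n],(800,600)),n+'0.png')
for l in ['cradle','roller_home','cradle_hinge','pin_mid','rack','rack_hole0','spare_pin_mid','petri','jar','bottle','puck','driver','tweezers','wafer_box']:
    r={n:robot.spot_point(l,n)[:2] for n in ims}
    o={n:[(np.round(k['xy'],1).tolist(),round(k['p'],2)) for k in r[n]] for n in r}
    print(l,o, tri(r['side'][0]['xy'],r['top'][0]['xy']) if r['side'] and r['top'] else '')
p,R,s=pose();print(p,R,s['contact_force'],s['clock'])
E
python3 a.py
```

```text
pics
cradle {'side': [([224.9, 194.0], 0.88)], 'top': [([208.5, 195.5], 0.64)]} (array([0.5766, 0.1504, 0.0128]), np.float64(0.0017366247647968675))
roller_home {'side': [([210.0, 176.9], 0.56)], 'top': [([201.2, 204.6], 0.65)]} (array([0.5354, 0.1639, 0.0874]), np.float64(0.005949559066813885))
cradle_hinge {'side': [([228.1, 187.4], 0.96)], 'top': [([206.1, 190.2], 0.68)]} (array([0.5913, 0.1549, 0.0301]), np.float64(0.004659909981777324))
pin_mid {'side': [([222.5, 180.8], 0.51)], 'top': [([204.8, 194.9], 0.48)]} (array([0.5709, 0.1549, 0.0636]), np.float64(0.002687660189531887))
rack {'side': [([283.7, 255.5], 0.57)], 'top': [([315.8, 203.7], 0.82)]} (array([ 0.5477, -0.1742, -0.0023]), np.float64(0.008591894212438502))
rack_hole0 {'side': [([281.4, 226.5], 0.6), ([136.8, 183.1], 0.2)], 'top': [([327.6, 203.7], 0.83)]} (array([ 0.5255, -0.1878,  0.1202]), np.float64(0.02168643930716576))
spare_pin_mid {'side': [], 'top': [([307.3, 198.7], 0.63)]} 
petri {'side': [([202.3, 244.1], 0.97)], 'top': [([262.3, 257.4], 0.81), ([308.0, 196.5], 0.19)]} (array([ 0.3873, -0.011 ,  0.0104]),
[... 341 characters left out ...]
6, 222.2], 0.5)], 'top': [([309.7, 131.3], 0.55)]} (array([ 0.7841, -0.165 , -0.0061]), np.float64(0.004057644769332428))
driver {'side': [([343.3, 320.3], 0.6)], 'top': [([394.1, 217.7], 0.61)]} (array([ 0.5072, -0.4154, -0.0043]), np.float64(7.703680688406586e-05))
tweezers {'side': [([133.9, 186.6], 0.43)], 'top': [([123.7, 260.8], 0.49)]} (array([ 0.3799,  0.4096, -0.0164]), np.float64(0.0019138282638276626))
wafer_box {'side': [([198.6, 161.4], 0.94)], 'top': [([128.7, 175.3], 0.75)]} (array([ 0.6401,  0.4021, -0.0014]), np.float64(0.005491209896470905))
[0.208  0.5092 0.2313] [[ 0.9258 -0.3781 -0.    ]
 [-0.3781 -0.9258 -0.    ]
 [ 0.      0.     -1.    ]] [ 0.7181 -0.7224 -0.2799] 1.5
```

View pics/side0.png

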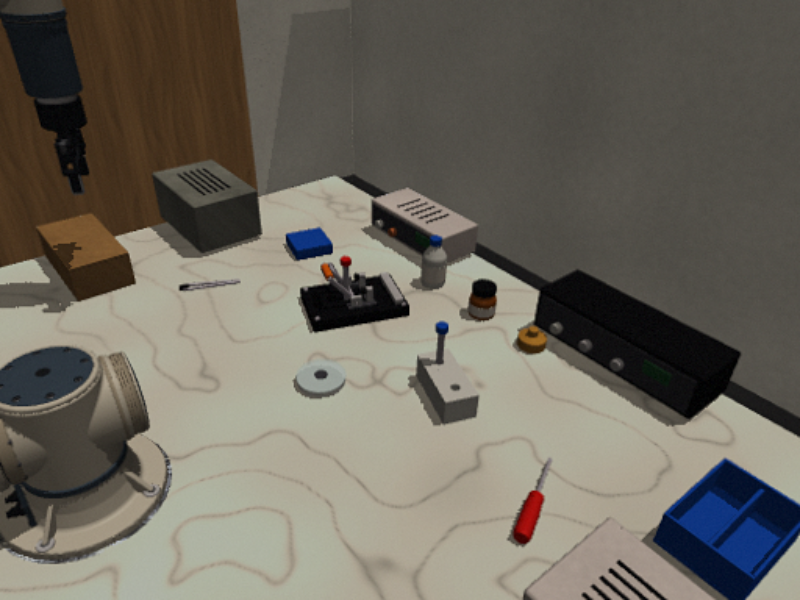

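```bash
python3 -c "
import cv2,numpy as np
a=cv2.imread('pics/top0.png')
a=cv2.resize(a,(512,384),interpolation=cv2.INTER_AREA)
b=a[130:280,160:360]
cv2.imwrite('pics/topc.png',cv2.resize(b,(800,600),interpolation=cv2.INTER_CUBIC))"
```

```text
(no output)
```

View pics/topc.png

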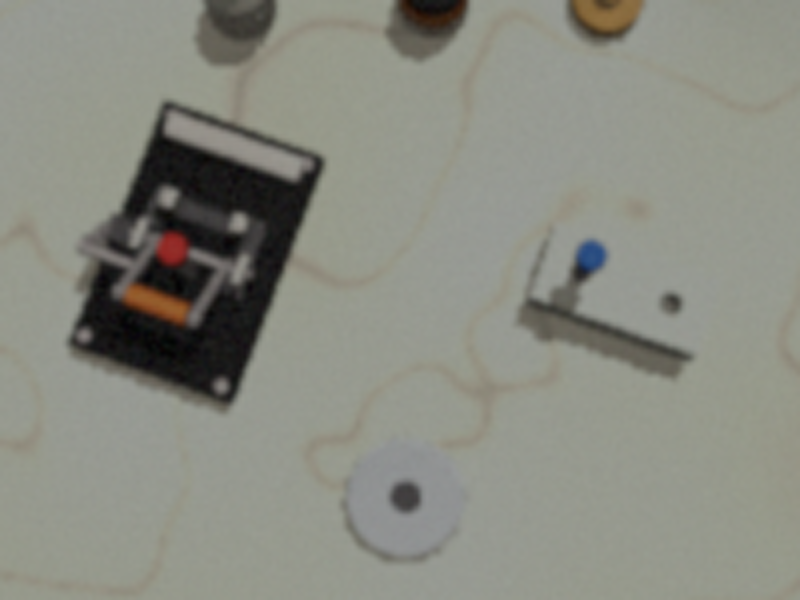

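The side view shows the red head at about (345,261) and the blue one at (441,328), with the empty hole at (455,387) in 800x600 pixels; the network's side guess for the hole was wrong. The top crop shows the plate corners at (165,102), (323,158), (228,408) and (72,345), the red head at (173,249), the orange roller at (155,303), the blue head at (591,255) and the hole at (671,302). I'll measure these by colour next.

```bash
cat > m.py <<'E'
from h import *
np.set_printoptions(precision=4,suppress=True)
def cen(im,kind,roi):
    h=cv2.cvtColor(im,cv2.COLOR_RGB2HSV).astype(int); H,S,V=h[...,0],h[...,1],h[...,2]
    m={'red':((H<5)|(H>172))&(S>140)&(V>60),'blue':(abs(H-110)<12)&(S>130)&(V>50),'orange':(abs(H-12)<7)&(S>130)&(V>80)}[kind]
    x0,y0,x1,y1=roi; q=np.zeros_like(m); q[y0:y1,x0:x1]=1; m&=q
    y,x=np.nonzero(m); w=1; return np.array([x.mean(),y.mean()]),len(x)
def hole(im,roi,ref=None):
    x0,y0,x1,y1=roi; g=im[y0:y1,x0:x1].mean(2); w=np.clip(np.percentile(g,60)-20-g,0,None)
    Y,X=np.mgrid[y0:y1,x0:x1]; return np.array([(X*w).sum(),(Y*w).sum()])/w.sum()
if __name__=='__main__':
    S,T=robot.snapshot('side'),robot.snapshot('top')
    for k,rs,rt,z in [('red',(205,155,236,180),(190,180,215,205),.113),('blue',(270,200,295,217),(295,180,320,205),.123),('orange',(200,160,222,185),(185,195,212,213),.093)]:
        a,na=cen(S,k,rs);b,nb=cen(T,k,rt);print(k,a,na,b,nb,'tri',*tri(a,b),'topz',at_z('top',b,z),'sidez',at_z('side',a,z))
    a,b=hole(S,(284,243,299,253)),hole(T,(323,200,333,211))
    print('hole',a,b,'tri',*tri(a,b),at_z('top',b,.05),at_z('side',a,.05))
    cr=[np.array(c)/4+[160,130] for c in [(165,102),(323,158),(228,408),(72,345)]]
    P=np.array([at_z('top',c,.025)[:2] for c in cr]);print(P,P.mean(0))
    for i in range(4): d=P[i]-P[i-1];print(np.linalg.norm(d),np.degrees(np.arctan2(d[1],d[0])))
    print(robot.spot_point('rack_hole0','top')[:1])
E
python3 m.py
```

```text
red [221.2414 166.2414] 29 [202.7455 191.8364] 55 tri [0.5695 0.1547 0.118 ] 0.0008730721026304772 topz [0.5707 0.1551 0.113 ] sidez [0.574 0.162 0.113]
blue [282.7273 208.303 ] 33 [307.3714 193.7714] 35 tri [ 0.561  -0.1374  0.1298] 0.00044305773371643056 topz [ 0.5622 -0.1383  0.123 ] sidez [ 0.5674 -0.1307  0.123 ]
orange [208.9535 173.1163] 43 [198.8571 205.3516] 91 tri [0.5329 0.168  0.0999] 0.002814433151723203 topz [0.535  0.1683 0.093 ] sidez [0.5378 0.1783 0.093 ]
hole [291.0037 247.5186] [327.5578 205.2276] tri [ 0.538  -0.2036  0.0521] 0.0028020912113779473 [ 0.5394 -0.2048  0.05  ] [ 0.5384 -0.2013  0.05  ]
[[0.6978 0.1733]
 [0.6535 0.0524]
 [0.4639 0.1225]
 [0.5115 0.2397]] [0.5817 0.147 ]
0.1977965218381261 -19.61979137999007
0.12879906096993113 -110.12776694278662
0.20213242217658864 159.69858113678177
0.12650738972628367 67.90499705422619
[{'xy': [325.8, 202.4], 'p': 0.91}]
```

Call:
arm_command(plan=[{"rz": -2,"x": 469,"y": 191,"z": 31,"fingers": 60},{"rz": -2,"x": 469,"y": 191,"z": 31,"fingers": 60},{"rz": -2,"x": 469,"y": 191,"z": 31,"fingers": 60},{"rz": -2,"x": 469,"y": 191,"z": 31,"fingers": 60},{"rz": -2,"x": 469,"y": 191,"z": 31,"fingers": 60},{"rz": -2,"x": 469,"y": 191,"z": 31,"fingers": 60},{"rz": -2,"x": 469,"y": 191,"z": 31,"fingers": 60},{"rz": -2,"x": 469,"y": 191,"z": 31,"fingers": 60},{"rz": -2,"x": 469,"y": 191,"z": 31,"fingers": 60},{"rz": -2,"x": 469,"y": 191,"z": 31,"fingers": 60},{"rz": -2,"x": 469,"y": 191,"z": 31,"fingers": 60},{"rz": -2,"x": 469,"y": 191,"z": 31,"fingers": 60}], newtons=40)

```text
invalid input
```

Call:
arm_command(plan=[{"rx": 0,"ry": 0,"rz": -2,"x": 40,"y": 16,"z": 3,"fingers": 60}])

```text
clock: 1.75
tool_pos: [0.2374, 0.4812, 0.2277]
orientation: [-0.0, 0.985, -0.173, -0.0]
contact_force: [2.0, -0.6, -0.7]
opening: 0.0731
finger_force: 0.0
```

Call:
arm_command(plan=[{"rx": 0,"ry": 0,"rz": 0,"x": 423,"y": 190,"z": 28,"fingers": 60},{"rx": 0,"ry": 0,"rz": 0,"x": 423,"y": 190,"z": 28,"fingers": 60},{"rx": 0,"ry": 0,"rz": 0,"x": 423,"y": 190,"z": 28,"fingers": 60},{"rx": 0,"ry": 0,"rz": 0,"x": 423,"y": 190,"z": 28,"fingers": 60},{"rx": 0,"ry": 0,"rz": 0,"x": 423,"y": 190,"z": 28,"fingers": 60},{"rx": 0,"ry": 0,"rz": 0,"x": 423,"y": 190,"z": 28,"fingers": 60},{"rx": 0,"ry": 0,"rz": 0,"x": 423,"y": 190,"z": 28,"fingers": 60},{"rx": 0,"ry": 0,"rz": 0,"x": 423,"y": 190,"z": 28,"fingers": 60},{"rx": 0,"ry": 0,"rz": 0,"x": 423,"y": 190,"z": 28,"fingers": 60},{"rx": 0,"ry": 0,"rz": 0,"x": 423,"y": 190,"z": 28,"fingers": 60},{"rx": 0,"ry": 0,"rz": 0,"x": 423,"y": 190,"z": 28,"fingers": 60},{"rx": 0,"ry": 0,"rz": 0,"x": 423,"y": 190,"z": 28,"fingers": 60}], newtons=40)

```text
clock: 2.95
tool_pos: [0.57, 0.155, 0.2002]
orientation: [-0.0, 0.984, -0.176, -0.0]
contact_force: [-0.5, 0.7, 0.5]
opening: 0.0512
finger_force: 0.0
```

Call:
arm_command(plan=[{"rx": 0,"ry": 0,"rz": 0,"x": 0,"y": 0,"z": 30,"fingers": 60},{"rx": 0,"ry": 0,"rz": 0,"x": 0,"y": 0,"z": 60,"fingers": 60},{"rx": 0,"ry": 0,"rz": 0,"x": 0,"y": 0,"z": 70,"fingers": 60},{"rx": 0,"ry": 0,"rz": 0,"x": 0,"y": 0,"z": 70,"fingers": 60}])

```text
clock: 3.35
tool_pos: [0.5689, 0.1553, 0.1294]
orientation: [0.001, 0.985, -0.175, -0.001]
contact_force: [0.1, -0.9, 0.2]
opening: 0.0514
finger_force: 0.0
```

Run:
```python
from h import *
p,R,s=pose();print(p,s['contact_force'])
out=[]
for n in('side','top'):
    im=robot.snapshot(n).copy(); u=proj(n,[p,[p[0],p[1],.113]]).round().astype(int);print(n,u.tolist())
    c=u[1]; cr=im[c[1]-37:c[1]+38,c[0]-25:c[0]+25]; cr=cv2.resize(cr,(400,600),interpolation=cv2.INTER_CUBIC); 
    for q,col in zip(u,[(0,255,0),(255,255,0)]): cv2.drawMarker(cr,tuple(int(v) for v in (q-c+[25,37])*8+4),col,0,14,1)
    out.append(cr)
save(np.hstack(out),'g1.png')
```

```text
[0.56888288 0.15534537 0.12943697] [ 0.07758798 -0.94080604  0.2005652 ]
side [[221, 163], [221, 168]]
top [[202, 192], [203, 192]]
```

View pics/g1.png

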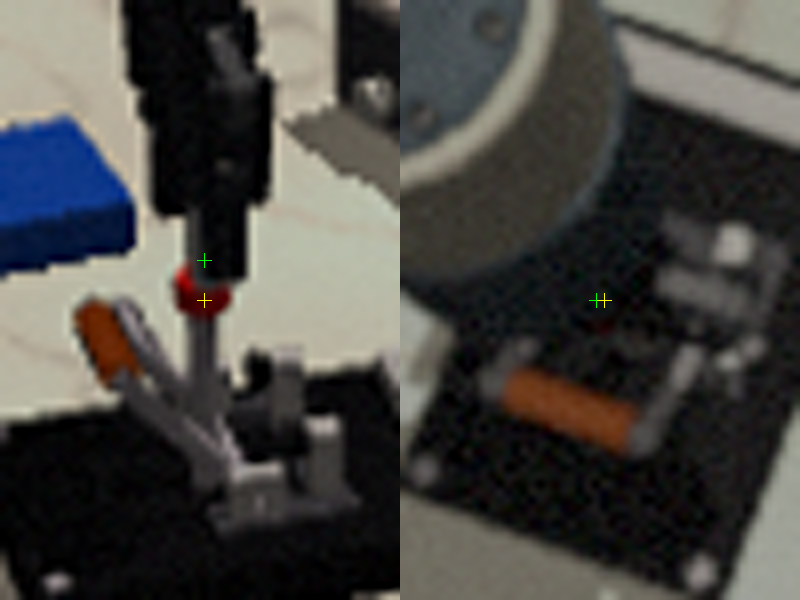

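The side view shows the pin head on the yellow mark at (203,298), between the fingers, and the orange roller clear of them at (105,340). I'll go down and grip.

Call:
arm_command(plan=[{"rx": 0,"ry": 0,"rz": 0,"x": 0,"y": 0,"z": 20,"fingers": 60},{"rx": 0,"ry": 0,"rz": 0,"x": 0,"y": 0,"z": 34,"fingers": 60},{"rx": 0,"ry": 0,"rz": 0,"x": 0,"y": 0,"z": 36,"fingers": 60},{"rx": 0,"ry": 0,"rz": 0,"x": 0,"y": 0,"z": 36,"fingers": 60},{"rx": 0,"ry": 0,"rz": 0,"x": 0,"y": 0,"z": 36,"fingers": 10},{"rx": 0,"ry": 0,"rz": 0,"x": 0,"y": 0,"z": 36,"fingers": 10},{"rx": 0,"ry": 0,"rz": 0,"x": 0,"y": 0,"z": 36,"fingers": 10},{"rx": 0,"ry": 0,"rz": 0,"x": 0,"y": 0,"z": 36,"fingers": 10},{"rx": 0,"ry": 0,"rz": 0,"x": 0,"y": 0,"z": 36,"fingers": 10}], newtons=40)

```text
clock: 4.35
tool_pos: [0.5712, 0.155, 0.0956]
orientation: [-0.001, 0.985, -0.175, 0.001]
contact_force: [0.4, 0.4, 6.0]
opening: 0.0206
finger_force: 39.0
```

Call:
arm_command(plan=[{"rx": 0,"ry": 0,"rz": 0,"x": 0,"y": 0,"z": -10,"fingers": 10},{"rx": 0,"ry": 0,"rz": 0,"x": 0,"y": 0,"z": -25,"fingers": 10},{"rx": 0,"ry": 0,"rz": 0,"x": 0,"y": 0,"z": -60,"fingers": 10},{"rx": 0,"ry": 0,"rz": 0,"x": 0,"y": 0,"z": -100,"fingers": 10},{"rx": 0,"ry": 0,"rz": 0,"x": 0,"y": 0,"z": -135,"fingers": 10},{"rx": 0,"ry": 0,"rz": 0,"x": 0,"y": 0,"z": -145,"fingers": 10},{"rx": 0,"ry": 0,"rz": 0,"x": 0,"y": 0,"z": -145,"fingers": 10},{"rx": 0,"ry": 0,"rz": 0,"x": 0,"y": 0,"z": -145,"fingers": 10}])

```text
clock: 5.15
tool_pos: [0.5694, 0.1547, 0.2378]
orientation: [0.0, 0.984, -0.176, -0.001]
contact_force: [0.0, 0.3, -0.7]
opening: 0.0206
finger_force: 39.3
```

Run:
```python
from h import *
np.set_printoptions(precision=4,suppress=True)
p,R,s=pose();print(p,s['contact_force'],s['opening'],R)
im=robot.snapshot('side').copy()
u=proj('side',[p-R[:,2]*.019, p+R[:,2]*(.089)]).round().astype(int);print(u.tolist())
c=(u[0]+u[1])//2; cr=cv2.resize(im[c[1]-50:c[1]+50,c[0]-35:c[0]+35],(420,600),interpolation=cv2.INTER_CUBIC)
for q in u: cv2.drawMarker(cr,tuple(int(v) for v in (q-c+[35,50])*6+3),(0,255,0),0,14,1)
save(cr,'l1.png')
```

```text
[0.5694 0.1547 0.2378] [ 0.0219  0.273  -0.7311] 0.020645815598939337 [[ 0.9383 -0.3457 -0.0027]
 [-0.3457 -0.9383 -0.0003]
 [-0.0025  0.0012 -1.    ]]
[[220, 125], [221, 158]]
```

View pics/l1.png

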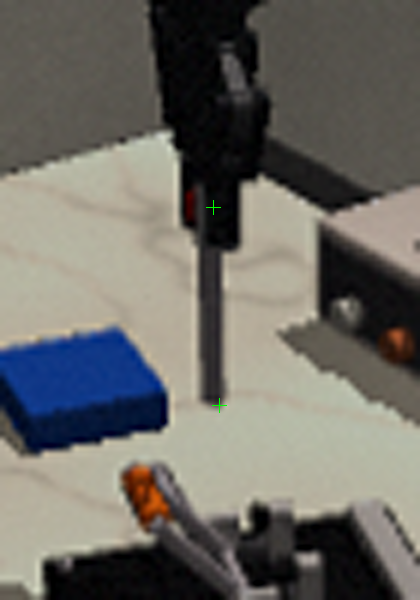

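The side crop shows the pin hanging upright in the grip, with its foot at about (211,402), within a pixel of the prediction. I'll carry it to above the rack hole.

Call:
arm_command(plan=[{"rx": 0,"ry": 0,"rz": 0,"x": 8,"y": 29,"z": 0,"fingers": 10},{"rx": 0,"ry": 0,"rz": 0,"x": 19,"y": 70,"z": 0,"fingers": 10},{"rx": 0,"ry": 0,"rz": 0,"x": 31,"y": 113,"z": 0,"fingers": 10},{"rx": 0,"ry": 0,"rz": 0,"x": 43,"y": 157,"z": 0,"fingers": 10},{"rx": 0,"ry": 0,"rz": 0,"x": 55,"y": 201,"z": 0,"fingers": 10},{"rx": 0,"ry": 0,"rz": 0,"x": 67,"y": 245,"z": 0,"fingers": 10},{"rx": 0,"ry": 0,"rz": 0,"x": 79,"y": 289,"z": 0,"fingers": 10},{"rx": 0,"ry": 0,"rz": 0,"x": 89,"y": 325,"z": 0,"fingers": 10},{"rx": 0,"ry": 0,"rz": 0,"x": 95,"y": 348,"z": 0,"fingers": 10},{"rx": 0,"ry": 0,"rz": 0,"x": 95,"y": 348,"z": 0,"fingers": 10},{"rx": 0,"ry": 0,"rz": 0,"x": 95,"y": 348,"z": 0,"fingers": 10}])

```text
clock: 6.3
tool_pos: [0.5383, -0.2048, 0.2376]
orientation: [-0.0, 0.984, -0.176, -0.002]
contact_force: [-0.1, 0.4, -0.3]
opening: 0.0205
finger_force: 39.3
```

Call:
arm_command(plan=[{"rx": 0,"ry": 0,"rz": 0,"x": 0,"y": 0,"z": 30,"fingers": 10},{"rx": 0,"ry": 0,"rz": 0,"x": 0,"y": 0,"z": 60,"fingers": 10},{"rx": 0,"ry": 0,"rz": 0,"x": 0,"y": 0,"z": 75,"fingers": 10},{"rx": 0,"ry": 0,"rz": 0,"x": 0,"y": 0,"z": 75,"fingers": 10},{"rx": 0,"ry": 0,"rz": 0,"x": 0,"y": 0,"z": 75,"fingers": 10}])

```text
clock: 6.8
tool_pos: [0.5393, -0.204, 0.1646]
orientation: [0.0, 0.985, -0.175, -0.0]
contact_force: [0.1, -0.4, 0.6]
opening: 0.0198
finger_force: 39.3
```

Run:
```python
from h import *
np.set_printoptions(precision=4,suppress=True)
out=[]
for n in('side','top'):
    im=robot.snapshot(n).copy(); p,R,s=pose();print(p,s['contact_force'],s['opening'])
    f=p+R[:,2]*.0895
    u=proj(n,[f,[.539,-.2045,.05]]);print(n,u)
    c=u[1].round().astype(int); cr=cv2.resize(im[c[1]-30:c[1]+20,c[0]-16:c[0]+17],(396,600),interpolation=cv2.INTER_CUBIC)
    for q,col in zip(u,[(0,255,0),(255,255,0)]): cv2.drawMarker(cr,tuple(int(v) for v in (q-c+[16,30])*12+6),col,0,14,1)
    out.append(cr)
save(np.hstack(out),'r1.png')
```

```text
[ 0.5398 -0.2043  0.1653] [-0.3528 -0.2226  0.3921] 0.020484400343069954
side [[292.9737 240.3513]
 [292.0061 248.0814]]
[ 0.5399 -0.2044  0.1656] [-0.2529 -0.9295 -0.7023] 0.020021093116542557
top [[328.7867 203.7819]
 [327.4697 205.3577]]
```

View pics/r1.png

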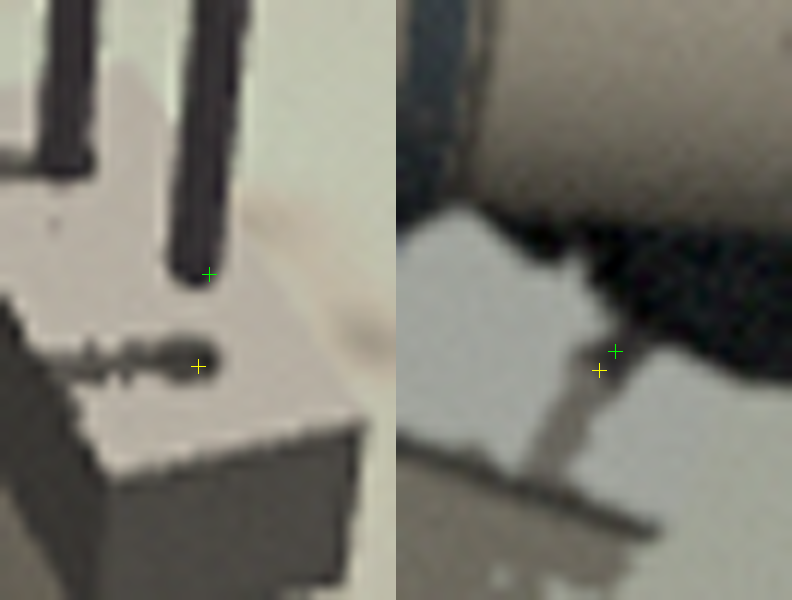

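The crop shows the pin foot at (195,272) and the hole at about (188,360) in the side view, so the hole is nearly straight below. I'll turn the residual into mm and check the tilt.

Run:
```python
from h import *
np.set_printoptions(precision=4,suppress=True)
p,R,s=pose();f=p+R[:,2]*.0895
u=proj('side',[f,f+[0,0,.08]]);print('pin axis px per 80mm',u[1]-u[0], 'z',R[:,2])
u=proj('side',[[.5622,-.1383,.05],[.5622,-.1383,.1]]);print('spare',(u[1]-u[0]))
b=proj('side',[.539,-.2045,.05])[0]
J=np.array([proj('side',np.array([.539,-.2045,.05])+d)[0]-b for d in np.eye(3)*.001]);print('px per mm',J)
c=np.array([292,248])-[16,30]
foot=c+(np.array([195,272])-6)/12; hole=c+(np.array([188,360])-6)/12
F=at_z('side',foot,f[2]);H=at_z('side',hole,.05);print(F,H,H-F, f)
```

```text
pin axis px per 80mm [  2.506  -24.7657] z [ 0.0022 -0.0007 -1.    ]
spare [  1.1463 -14.4825]
px per mm [[ 0.2785 -0.1565]
 [-0.264  -0.2044]
 [ 0.0289 -0.2886]]
[ 0.5376 -0.2021  0.0761] [ 0.5388 -0.2015  0.05  ] [ 0.0012  0.0006 -0.0261] [ 0.5401 -0.2045  0.0761]
```

Call:
arm_command(plan=[{"rx": 0,"ry": 0,"rz": 0,"x": 1,"y": -0.5,"z": 10,"fingers": 10},{"rx": 0,"ry": 0,"rz": 0,"x": 1,"y": -0.5,"z": 18,"fingers": 10},{"rx": 0,"ry": 0,"rz": 0,"x": 1,"y": -0.5,"z": 23,"fingers": 10},{"rx": 0,"ry": 0,"rz": 0,"x": 1,"y": -0.5,"z": 26,"fingers": 10},{"rx": 0,"ry": 0,"rz": 0,"x": 1,"y": -0.5,"z": 29,"fingers": 10},{"rx": 0,"ry": 0,"rz": 0,"x": 1,"y": -0.5,"z": 32,"fingers": 10}])

```text
clock: 7.5
tool_pos: [0.5403, -0.2046, 0.1322]
orientation: [0.0, 0.984, -0.176, 0.0]
contact_force: [0.3, -0.7, -2.3]
opening: 0.0204
finger_force: 39.3
```

Call:
arm_command(plan=[{"rx": 0,"ry": 0,"rz": 0,"x": 0,"y": 0,"z": 5,"fingers": 10},{"rx": 0,"ry": 0,"rz": 0,"x": 0,"y": 0,"z": 11,"fingers": 10},{"rx": 0,"ry": 0,"rz": 0,"x": 0,"y": 0,"z": 17,"fingers": 10},{"rx": 0,"ry": 0,"rz": 0,"x": 0,"y": 0,"z": 22,"fingers": 10},{"rx": 0,"ry": 0,"rz": 0,"x": 0,"y": 0,"z": 25,"fingers": 10},{"rx": 0,"ry": 0,"rz": 0,"x": 0,"y": 0,"z": 26,"fingers": 10},{"rx": 0,"ry": 0,"rz": 0,"x": 0,"y": 0,"z": 26,"fingers": 10}])

```text
clock: 8.2
tool_pos: [0.5402, -0.2045, 0.1062]
orientation: [0.0, 0.984, -0.176, -0.0]
contact_force: [0.8, 0.2, 0.1]
opening: 0.0204
finger_force: 39.3
```

Call:
arm_command(plan=[{"rx": 0,"ry": 0,"rz": 0,"x": 0,"y": 0,"z": 1,"fingers": 10},{"rx": 0,"ry": 0,"rz": 0,"x": 0,"y": 0,"z": 2,"fingers": 10},{"rx": 0,"ry": 0,"rz": 0,"x": 0,"y": 0,"z": 2,"fingers": 10}])

```text
clock: 8.5
tool_pos: [0.5412, -0.2049, 0.1057]
orientation: [0.0, 0.985, -0.175, 0.001]
contact_force: [-0.3, 0.6, 4.4]
opening: 0.0206
finger_force: 39.8
```

Call:
arm_command(plan=[{"rx": 0,"ry": 0,"rz": 0,"x": 0,"y": 0,"z": 1,"fingers": 55},{"rx": 0,"ry": 0,"rz": 0,"x": 0,"y": 0,"z": 1,"fingers": 55},{"rx": 0,"ry": 0,"rz": 0,"x": 0,"y": 0,"z": 1,"fingers": 55},{"rx": 0,"ry": 0,"rz": 0,"x": 0,"y": 0,"z": 1,"fingers": 55},{"rx": 0,"ry": 0,"rz": 0,"x": 0,"y": 0,"z": -15,"fingers": 55},{"rx": 0,"ry": 0,"rz": 0,"x": 0,"y": 0,"z": -45,"fingers": 55},{"rx": 0,"ry": 0,"rz": 0,"x": 0,"y": 0,"z": -85,"fingers": 55},{"rx": 0,"ry": 0,"rz": 0,"x": 0,"y": 0,"z": -120,"fingers": 55},{"rx": 0,"ry": 0,"rz": 0,"x": 0,"y": 0,"z": -135,"fingers": 0},{"rx": 0,"ry": 0,"rz": 0,"x": 0,"y": 0,"z": -135,"fingers": 0}])

```text
clock: 9.5
tool_pos: [0.5414, -0.2049, 0.2422]
orientation: [0.0, 0.984, -0.176, 0.003]
contact_force: [-0.7, 0.5, 0.1]
opening: 0.019
finger_force: 0.0
```

Run:
```python
from h import *
from m import cen
np.set_printoptions(precision=4,suppress=True)
p,R,s=pose();print(p,s['contact_force'],s['opening'],s['clock'])
S,T=robot.snapshot('side'),robot.snapshot('top')
a,n=cen(S,'red',(275,210,310,240));print(a,n,at_z('side',a,.123));
a,n=cen(T,'orange',(185,195,212,213));print('roller top',a,n,at_z('top',a,.0934))
# extents of roller mask
h=cv2.cvtColor(T,cv2.COLOR_RGB2HSV).astype(int)
m=((abs(h[...,0]-12)<7)&(h[...,1]>130)&(h[...,2]>80)).astype(np.uint8); m[:195]=0;m[213:]=0;m[:,:185]=0;m[:,212:]=0
r=cv2.minAreaRect(np.argwhere(m)[:,::-1].astype(np.float32));print(r,[at_z('top',q,.0934)[:2] for q in cv2.boxPoints(r)])
v=np.hstack([cv2.resize(T[165:225,175:225],(400,480),interpolation=cv2.INTER_CUBIC),cv2.resize(S[200:260,262:312],(400,480),interpolation=cv2.INTER_CUBIC)])
save(v,'p1.png')
```

```text
[ 0.5414 -0.2049  0.2422] [-0.736   0.4595  0.1431] 0.019026862419448023 9.5
[293.7119 225.4237] 59 [ 0.5401 -0.2015  0.123 ]
roller top [198.8404 205.4468] 94 [0.5347 0.1682 0.0934]
((198.83560180664062, 205.4383544921875), (15.683513641357422, 5.852057456970215), 20.556045532226562) [array([0.5349, 0.1921]), array([0.5506, 0.1866]), array([0.5346, 0.1444]), array([0.5189, 0.15  ])]
```

View pics/p1.png

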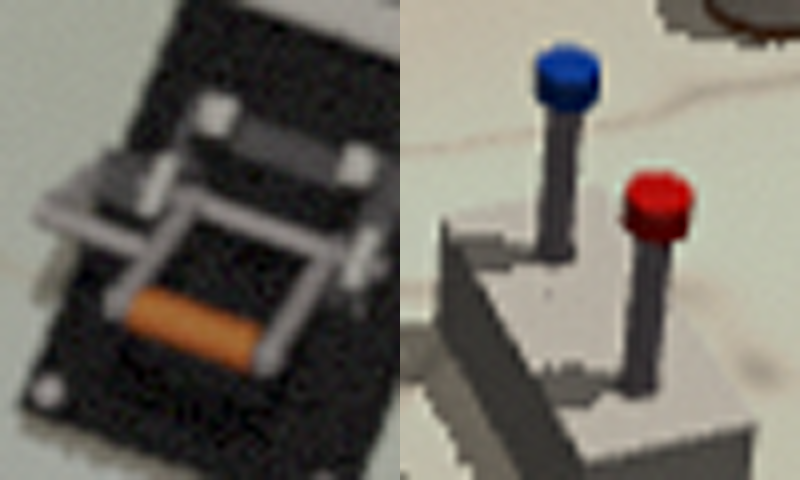

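The pictures show the red pin standing at the same depth as the blue one, so it is seated, and the stand is still leaning with its roller at crop (195,325). I'll move behind the roller with the fingers shut.

Call:
arm_command(plan=[{"rx": 0,"ry": 0,"rz": 0,"x": -180,"y": -348,"z": 0,"fingers": 0},{"rx": 0,"ry": 0,"rz": 0,"x": -180,"y": -348,"z": 0,"fingers": 0},{"rx": 0,"ry": 0,"rz": 0,"x": -180,"y": -348,"z": 0,"fingers": 0},{"rx": 0,"ry": 0,"rz": 0,"x": -180,"y": -348,"z": 0,"fingers": 0},{"rx": 0,"ry": 0,"rz": 0,"x": -180,"y": -348,"z": 0,"fingers": 0},{"rx": 0,"ry": 0,"rz": 0,"x": -180,"y": -348,"z": 0,"fingers": 0},{"rx": 0,"ry": 0,"rz": 0,"x": -180,"y": -348,"z": 0,"fingers": 0},{"rx": 0,"ry": 0,"rz": 0,"x": -180,"y": -348,"z": 0,"fingers": 0},{"rx": 0,"ry": 0,"rz": 0,"x": -180,"y": -348,"z": 0,"fingers": 0},{"rx": 0,"ry": 0,"rz": 0,"x": -180,"y": -348,"z": 0,"fingers": 0},{"rx": 0,"ry": 0,"rz": 0,"x": -180,"y": -348,"z": 0,"fingers": 0}])

```text
clock: 10.7
tool_pos: [0.4913, 0.1835, 0.2384]
orientation: [0.001, 0.984, -0.176, -0.001]
contact_force: [-0.3, -1.4, 0.0]
opening: -0.0005
finger_force: 0.0
```

Call:
arm_command(plan=[{"rx": 0,"ry": 0,"rz": 0,"x": 0,"y": 0,"z": 40,"fingers": 0},{"rx": 0,"ry": 0,"rz": 0,"x": 0,"y": 0,"z": 85,"fingers": 0},{"rx": 0,"ry": 0,"rz": 0,"x": 0,"y": 0,"z": 125,"fingers": 0},{"rx": 0,"ry": 0,"rz": 0,"x": 0,"y": 0,"z": 150,"fingers": 0},{"rx": 0,"ry": 0,"rz": 0,"x": 0,"y": 0,"z": 157,"fingers": 0},{"rx": 0,"ry": 0,"rz": 0,"x": 0,"y": 0,"z": 157,"fingers": 0},{"rx": 0,"ry": 0,"rz": 0,"x": 0,"y": 0,"z": 157,"fingers": 0},{"rx": 0,"ry": 0,"rz": 0,"x": 0,"y": 0,"z": 157,"fingers": 0}])

```text
clock: 11.5
tool_pos: [0.4927, 0.1847, 0.0841]
orientation: [-0.001, 0.984, -0.176, 0.001]
contact_force: [-0.2, 1.0, -0.1]
opening: 0.0002
finger_force: 0.0
```

Call:
arm_command(plan=[{"rx": 0,"ry": 0,"rz": 0,"x": 8,"y": 0,"z": 0,"fingers": 0},{"rx": 0,"ry": 0,"rz": 0,"x": 14,"y": 0,"z": 0,"fingers": 0},{"rx": 0,"ry": 0,"rz": 0,"x": 18,"y": 0,"z": 0,"fingers": 0},{"rx": 0,"ry": 0,"rz": 0,"x": 20,"y": 0,"z": 0,"fingers": 0},{"rx": 0,"ry": 0,"rz": 0,"x": 21,"y": 0,"z": 0,"fingers": 0},{"rx": 0,"ry": 0,"rz": 0,"x": 22,"y": 0,"z": 0,"fingers": 0},{"rx": 0,"ry": 0,"rz": 0,"x": 23,"y": 0,"z": 0,"fingers": 0},{"rx": 0,"ry": 0,"rz": 0,"x": 24,"y": 0,"z": 0,"fingers": 0},{"rx": 0,"ry": 0,"rz": 0,"x": 25,"y": 0,"z": 0,"fingers": 0},{"rx": 0,"ry": 0,"rz": 0,"x": 26,"y": 0,"z": 0,"fingers": 0}])

```text
clock: 12.5
tool_pos: [0.516, 0.1753, 0.0823]
orientation: [-0.0, 0.984, -0.175, -0.0]
contact_force: [0.6, 0.7, 0.7]
opening: -0.0002
finger_force: 0.0
```

Call:
arm_command(plan=[{"rx": 0,"ry": 0,"rz": 0,"x": 1,"y": 0,"z": 0,"fingers": 0},{"rx": 0,"ry": 0,"rz": 0,"x": 2,"y": 0,"z": 0,"fingers": 0},{"rx": 0,"ry": 0,"rz": 0,"x": 3,"y": 0,"z": 0,"fingers": 0},{"rx": 0,"ry": 0,"rz": 0,"x": 4,"y": 0,"z": 0,"fingers": 0},{"rx": 0,"ry": 0,"rz": 0,"x": 5,"y": 0,"z": 0,"fingers": 0},{"rx": 0,"ry": 0,"rz": 0,"x": 6,"y": 0,"z": 0,"fingers": 0}])

```text
clock: 13.1
tool_pos: [0.5196, 0.1738, 0.0814]
orientation: [-0.0, 0.984, -0.176, -0.002]
contact_force: [-6.4, 4.0, 0.6]
opening: -0.0003
finger_force: 3.6
```

Call:
arm_command(plan=[{"rx": 0,"ry": 0,"rz": 0,"x": 1,"y": 0,"z": 0,"fingers": 0},{"rx": 0,"ry": 0,"rz": 0,"x": 2,"y": 0,"z": 0,"fingers": 0},{"rx": 0,"ry": 0,"rz": 0,"x": 3,"y": 0,"z": 0,"fingers": 0},{"rx": 0,"ry": 0,"rz": 0,"x": 4,"y": 0,"z": 0,"fingers": 0},{"rx": 0,"ry": 0,"rz": 0,"x": 5,"y": 0,"z": 0,"fingers": 0},{"rx": 0,"ry": 0,"rz": 0,"x": 6,"y": 0,"z": 0,"fingers": 0},{"rx": 0,"ry": 0,"rz": 0,"x": 7,"y": 0,"z": 0,"fingers": 0},{"rx": 0,"ry": 0,"rz": 0,"x": 8,"y": 0,"z": 0,"fingers": 0}])

```text
clock: 13.9
tool_pos: [0.5277, 0.1708, 0.0816]
orientation: [0.0, 0.984, -0.176, -0.001]
contact_force: [-5.4, 3.0, 0.3]
opening: 0.0001
finger_force: 2.6
```

Call:
arm_command(plan=[{"rx": 0,"ry": 0,"rz": 0,"x": 2,"y": 0,"z": 0,"fingers": 0},{"rx": 0,"ry": 0,"rz": 0,"x": 4,"y": 0,"z": 0,"fingers": 0},{"rx": 0,"ry": 0,"rz": 0,"x": 6,"y": 0,"z": 0,"fingers": 0},{"rx": 0,"ry": 0,"rz": 0,"x": 8,"y": 0,"z": 0,"fingers": 0},{"rx": 0,"ry": 0,"rz": 0,"x": 10,"y": 0,"z": 0,"fingers": 0},{"rx": 0,"ry": 0,"rz": 0,"x": 12,"y": 0,"z": 0,"fingers": 0},{"rx": 0,"ry": 0,"rz": 0,"x": 14,"y": 0,"z": 0,"fingers": 0},{"rx": 0,"ry": 0,"rz": 0,"x": 16,"y": 0,"z": 0,"fingers": 0},{"rx": 0,"ry": 0,"rz": 0,"x": 18,"y": 0,"z": 0,"fingers": 0},{"rx": 0,"ry": 0,"rz": 0,"x": 20,"y": 0,"z": 0,"fingers": 0},{"rx": 0,"ry": 0,"rz": 0,"x": 22,"y": 0,"z": 0,"fingers": 0},{"rx": 0,"ry": 0,"rz": 0,"x": 24,"y": 0,"z": 0,"fingers": 0}])

```text
clock: 15.1
tool_pos: [0.5519, 0.1619, 0.0824]
orientation: [0.0, 0.984, -0.176, 0.0]
contact_force: [-1.8, -0.6, -0.3]
opening: 0.0
finger_force: 0.7
```

Call:
arm_command(plan=[{"rx": 0,"ry": 0,"rz": 0,"x": 2,"y": 0,"z": 0,"fingers": 0},{"rx": 0,"ry": 0,"rz": 0,"x": 4,"y": 0,"z": 0,"fingers": 0},{"rx": 0,"ry": 0,"rz": 0,"x": 6,"y": 0,"z": 0,"fingers": 0},{"rx": 0,"ry": 0,"rz": 0,"x": 8,"y": 0,"z": 0,"fingers": 0},{"rx": 0,"ry": 0,"rz": 0,"x": 10,"y": 0,"z": 0,"fingers": 0},{"rx": 0,"ry": 0,"rz": 0,"x": 12,"y": 0,"z": 0,"fingers": 0},{"rx": 0,"ry": 0,"rz": 0,"x": 14,"y": 0,"z": 0,"fingers": 0},{"rx": 0,"ry": 0,"rz": 0,"x": 16,"y": 0,"z": 0,"fingers": 0},{"rx": 0,"ry": 0,"rz": 0,"x": 18,"y": 0,"z": 0,"fingers": 0},{"rx": 0,"ry": 0,"rz": 0,"x": 18,"y": 0,"z": 0,"fingers": 0}])

```text
clock: 16.1
tool_pos: [0.5687, 0.1558, 0.0823]
orientation: [-0.0, 0.984, -0.176, 0.0]
contact_force: [0.4, -0.8, -0.0]
opening: 0.0
finger_force: 0.0
```

Run:
```python
from h import *
S=robot.snapshot('side');p,R,s=pose();print(p,s['contact_force'])
save(cv2.resize(S[150:210,195:255],(600,600),interpolation=cv2.INTER_CUBIC),'s1.png')
```

```text
[0.56860899 0.15585307 0.0822509 ] [-0.19437135 -0.43596095 -0.17889377]
```

View pics/s1.png

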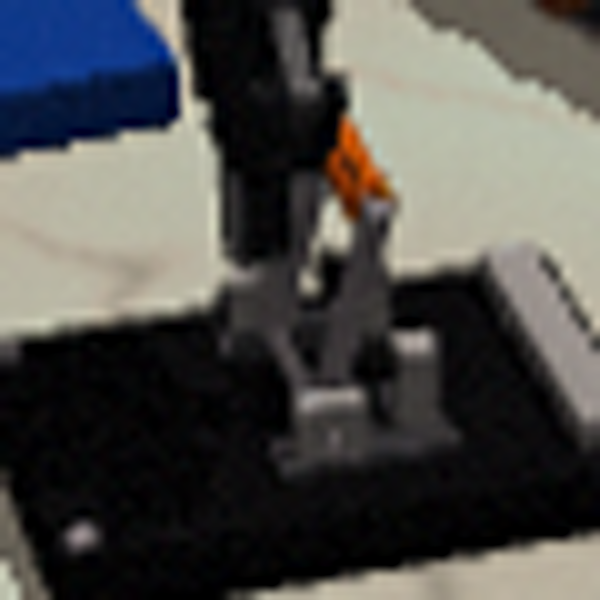

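The side crop shows the stand snapped past upright, with its roller at (360,165) ahead of the fingers and no force on them. I'll close in gently.

Call:
arm_command(plan=[{"rx": 0,"ry": 0,"rz": 0,"x": 3,"y": 0,"z": 0,"fingers": 0},{"rx": 0,"ry": 0,"rz": 0,"x": 6,"y": 0,"z": 0,"fingers": 0},{"rx": 0,"ry": 0,"rz": 0,"x": 8,"y": 0,"z": 0,"fingers": 0},{"rx": 0,"ry": 0,"rz": 0,"x": 9,"y": 0,"z": 0,"fingers": 0},{"rx": 0,"ry": 0,"rz": 0,"x": 10,"y": 0,"z": 0,"fingers": 0},{"rx": 0,"ry": 0,"rz": 0,"x": 11,"y": 0,"z": 0,"fingers": 0},{"rx": 0,"ry": 0,"rz": 0,"x": 11,"y": 0,"z": 0,"fingers": 0}])

```text
clock: 16.85
tool_pos: [0.5789, 0.1521, 0.0823]
orientation: [0.0, 0.984, -0.176, -0.0]
contact_force: [-0.4, -0.2, 0.3]
opening: -0.0002
finger_force: 0.0
```

Call:
arm_command(plan=[{"rx": 0,"ry": 0,"rz": 0,"x": 0.5,"y": 0,"z": 0,"fingers": 0},{"rx": 0,"ry": 0,"rz": 0,"x": 1,"y": 0,"z": 0,"fingers": 0},{"rx": 0,"ry": 0,"rz": 0,"x": 1.5,"y": 0,"z": 0,"fingers": 0},{"rx": 0,"ry": 0,"rz": 0,"x": 2,"y": 0,"z": 0,"fingers": 0},{"rx": 0,"ry": 0,"rz": 0,"x": 2.5,"y": 0,"z": 0,"fingers": 0},{"rx": 0,"ry": 0,"rz": 0,"x": 3,"y": 0,"z": 0,"fingers": 0},{"rx": 0,"ry": 0,"rz": 0,"x": 3,"y": 0,"z": 0,"fingers": 0}])

```text
clock: 17.55
tool_pos: [0.5795, 0.1517, 0.0812]
orientation: [0.0, 0.984, -0.176, -0.002]
contact_force: [-7.2, 4.3, 0.5]
opening: 0.0
finger_force: 4.0
```

Call:
arm_command(plan=[{"rx": 0,"ry": 0,"rz": 0,"x": 0.4,"y": 0,"z": 0,"fingers": 0},{"rx": 0,"ry": 0,"rz": 0,"x": 0.8,"y": 0,"z": 0,"fingers": 0},{"rx": 0,"ry": 0,"rz": 0,"x": 0.8,"y": 0,"z": 0,"fingers": 0}])

```text
clock: 17.85
tool_pos: [0.5796, 0.1517, 0.0809]
orientation: [0.0, 0.984, -0.176, -0.003]
contact_force: [-10.2, 5.6, 0.5]
opening: 0.0001
finger_force: 5.1
```

Call:
arm_command(plan=[{"rx": 0,"ry": 0,"rz": 0,"x": 0,"y": 0,"z": 0,"fingers": 0},{"rx": 0,"ry": 0,"rz": 0,"x": 0,"y": 0,"z": 0,"fingers": 0},{"rx": 0,"ry": 0,"rz": 0,"x": 0,"y": 0,"z": 0,"fingers": 0},{"rx": 0,"ry": 0,"rz": 0,"x": 0,"y": 0,"z": 0,"fingers": 0},{"rx": 0,"ry": 0,"rz": 0,"x": 0,"y": 0,"z": 0,"fingers": 0},{"rx": 0,"ry": 0,"rz": 0,"x": 0,"y": 0,"z": 0,"fingers": 0},{"rx": 0,"ry": 0,"rz": 0,"x": 0,"y": 0,"z": 0,"fingers": 0},{"rx": 0,"ry": 0,"rz": 0,"x": 0,"y": 0,"z": 0,"fingers": 0},{"rx": 0,"ry": 0,"rz": 0,"x": 0,"y": 0,"z": 0,"fingers": 0},{"rx": 0,"ry": 0,"rz": 0,"x": 0,"y": 0,"z": 0,"fingers": 0},{"rx": 0,"ry": 0,"rz": 0,"x": 0,"y": 0,"z": 0,"fingers": 0}])

```text
clock: 18.95
tool_pos: [0.5795, 0.1517, 0.0809]
orientation: [0.0, 0.984, -0.176, -0.003]
contact_force: [-8.8, 4.3, 0.2]
opening: -0.0001
finger_force: 5.0
```

Call:
arm_command(plan=[{"rx": 0,"ry": 0,"rz": 0,"x": -3,"y": 0,"z": 0,"fingers": 0},{"rx": 0,"ry": 0,"rz": 0,"x": -8,"y": 0,"z": 0,"fingers": 0},{"rx": 0,"ry": 0,"rz": 0,"x": -16,"y": 0,"z": 0,"fingers": 0},{"rx": 0,"ry": 0,"rz": 0,"x": -20,"y": 0,"z": 0,"fingers": 0},{"rx": 0,"ry": 0,"rz": 0,"x": -20,"y": 0,"z": -15,"fingers": 0},{"rx": 0,"ry": 0,"rz": 0,"x": -20,"y": 0,"z": -50,"fingers": 0},{"rx": 0,"ry": 0,"rz": 0,"x": -40,"y": 0,"z": -90,"fingers": 0},{"rx": 0,"ry": 0,"rz": 0,"x": -80,"y": 0,"z": -125,"fingers": 0},{"rx": 0,"ry": 0,"rz": 0,"x": -120,"y": 0,"z": -140,"fingers": 0},{"rx": 0,"ry": 0,"rz": 0,"x": -120,"y": 0,"z": -140,"fingers": 0},{"rx": 0,"ry": 0,"rz": 0,"x": -120,"y": 0,"z": -140,"fingers": 0}])

```text
clock: 20.05
tool_pos: [0.4693, 0.1927, 0.2233]
orientation: [-0.001, 0.985, -0.175, 0.001]
contact_force: [0.0, -0.8, -0.4]
opening: 0.0002
finger_force: 0.0
```

Run:
```python
from h import *
S,T=robot.snapshot('side'),robot.snapshot('top');p,R,s=pose();print(p,s['contact_force'],s['clock'])
f=lambda a:cv2.resize(a,(400,500),interpolation=cv2.INTER_CUBIC)
save(np.hstack([f(S[145:265,205:301]),f(T[150:225,175:235])]),'e1.png')
```

```text
[0.469777   0.19201196 0.22171049] [-0.52693355 -0.37461413  0.27575604] 20.15
```

View pics/e1.png

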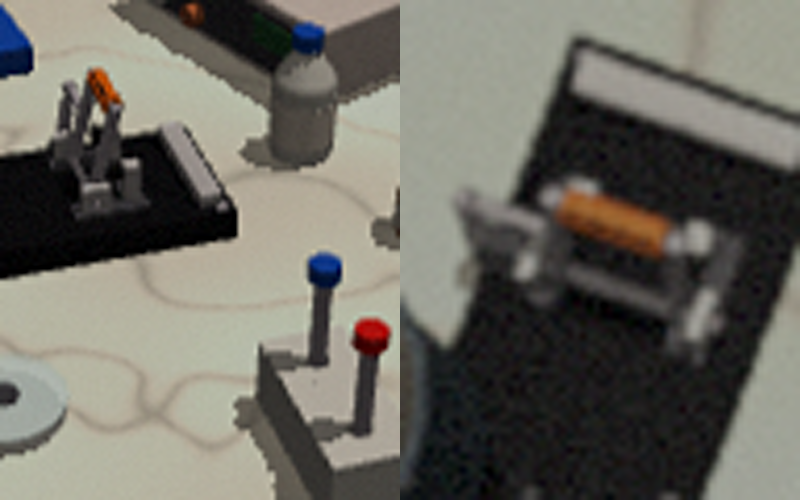

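The stand is upright on its stop, with the roller at (105,88) in the side crop and (610,222) in the top crop. The red pin is down in the rack at (370,340), and the arm is clear.

```bash
python3 -c "
from cell import robot
print(robot.close_job())"
```

```text
the job is handed in; nothing more can be done
None
```

I handed the job in at about 20 s: the red pin is fully down in the rack's empty socket, and the stand snapped over and was pressed against its stop for over a second with about 10–11.5 N (peak reading 11.6 N); the arm is clear and no other item was touched.

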